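# Weigh in two combustion boats: seat one, zero, hold the next over its nest

## Task

Weigh in the two ring-handled porcelain boats for the furnace: carry the wide boat over the drying glassware and set it gently down, not dropped, fully into the wide nest of the carrier on the balance, its ring handle through the gap towards the key panel, and let go of it; then press the zero key all the way down and let it come up. Then bring the narrow boat over and stop with it level about a centimetre above the narrow nest, lined up with it and with its handle the same way, touching neither the balance nor the other boat, and finish while still holding it there, so that the zero can settle before it is lowered. Leave the glassware and vials where they stand and do not overload the weighing pan.

Things in the scene. Friction and masses are not known exactly. Their poses are not given: they have to be found in the camera images.
- toploader: white and grey top-loading balance, 210 mm wide (y), 300 long (x), fixed to the table. Origin: centre of its underside; its -x side is the front with the low grey key panel (top 42 mm above the table), the steel pan (182 x 172 mm) is centred 50 mm behind the origin. On the pan is fixed an aluminium boat carrier: two nests side by side, guides up to 83 mm above the table
- weigh_pan (a joint): how far the weighing pan with the carrier is pressed down, m: 0 unloaded, 0.0002 for 1 N, hard stop at 0.004 (20 N)
- zero_key (a joint): zero key: a grey bar on the front panel, 24 mm (x) by 56 mm (y), 8 mm proud of the panel, pressed straight down from above; 0 up, 0.004 m fully down, takes about 5.5 N and springs back
- zero_key_top (a point): centre of the top face of the zero key when up, 50 mm above the table, 122 mm in front of the balance's origin
- wide_nest (a point): centre of the seat of the wide nest, 72 mm above the table, 62 mm behind the balance's origin, 41 mm to its right. Axes as the balance: -x to its front, +y left. Inside 40 x 94 mm (wide boat has 3 mm play each side, 5 at the ends), corner guides 9 mm high, back stop 11 mm, front stop with a 12 mm gap for the ring handle; sides open for the fingers over the middle 58 mm
- narrow_nest (a point): centre of the seat of the narrow nest, 72 mm above the table, 62 mm behind the balance's origin, 45 mm to its left (+y); axes and make as the wide nest, but 28 mm wide inside
- wide_boat: white porcelain combustion boat, the wide one: open trough 34 mm wide (y), body 84 mm long (x), 16 mm high, walls 3 mm, about 70 g, with a ring handle on its -x end that reaches 74 mm from the origin. Origin: centre of the underside of the trough; z up. Straight side walls, gripped across the width at the middle
- wide_boat_ring (a point): centre of the wide boat's ring handle (20 mm across, 5 mm thick, its underside 6 mm above the boat's underside), 63.5 mm from the boat's origin towards its -x
- narrow_boat: white porcelain combustion boat, the narrow one: as the wide boat in length, height and handle, but 22 mm wide, about 50 g. Origin: centre of the underside of the trough; z up
- narrow_boat_ring (a point): centre of the narrow boat's ring handle, 63.5 mm from the boat's origin towards its -x
- beaker_400: glass beaker standing upside down in the drying row between the boats and the balance, 98 mm tall, 78 mm across, loose. Origin: centre of its underside
- conical_1: glass conical flask standing upside down in the drying row between the boats and the balance, 119 mm tall, 73 mm across, loose. Origin: centre of its underside
- conical_2: glass conical flask standing upside down in the drying row between the boats and the balance, 116 mm tall, 71 mm across, loose. Origin: centre of its underside
- conical_3: glass conical flask standing upside down in the drying row between the boats and the balance, 123 mm tall, 75 mm across, loose. Origin: centre of its underside
- sample_vial_1: sample vial with a white screw cap near the right edge of the table, beside the boats, 58 mm tall, 27 mm across, loose. Origin: centre of its underside
- sample_vial_2: sample vial with a black screw cap near the right edge of the table, beside the boats, 58 mm tall, 27 mm across, loose. Origin: centre of its underside
Mind the look-alikes: they are no part of the job. What is shaped like the wide_boat but yellow is not meant. Leave any green look-alike of the narrow_boat alone.

How it is judged:
By the outcome, as a careful person would: the job done as asked, in the order asked, and still so for the second after the job is handed in, while the arm keeps its last pose, push and grip.
It also fails if it takes over 67 s, if anything falls off the work surface, if the arm or the gripper's body presses on something with over 40 N, if the wrist force passes 120 N, or if a joint passes its speed limit or range.

## Robot

A 6-joint arm with a two-finger parallel gripper is mounted at the origin on the work surface; the furniture and walls round the work are solid. World frame = base frame: x ahead of the robot, y to its left, z up, the work surface at z = 0. Lengths are in mm, angles in rad, forces in N, time in s.
With the tool pointing down it reaches from about 350 to 875 mm from the base axis. Payload 4.2 kg.
Tool frame: the origin (TCP) lies midway between the tips of the shut fingers; the grasp point (between the pads) lies 19 mm behind it (arm.tcp_to_grasp is the distance from the TCP to the grasp point, in mm); z points along the fingers, y is the line along which they close (so a half turn about z gives the same grasp; the last joint's range is limited). The gripper opens to 85 mm and grips with 20 to 120 N. Pads are 22 mm wide; open, the fingers measure 114 mm over their backs; the gripper's body (76 mm by 85 mm) begins 54 mm behind the grasp point. The pads swing forward as they close: fully open they stand 13 mm farther back than shut.
Start: joints at [0.259, 0.385, 0.008, 0, -1.194, -0.259], TCP at [624.979, 0.025, 231.312] pointing down, gripper open.
Joint ranges: [-3.14, 3.14], [-1.21, 2.06], [-1.07, 1.41], [-3.16, 2.05], [-2.99, -0.16], [-3.1, 3.1]. Speed limits (rad/s): [2.79, 2.79, 3.14, 3.14, 3.14, 3.14].

## Interface

Orientations are given as a unit quaternion [x, y, z, w].
In Python, from bench import arm gives the robot as it stands.
- The arm moves only by the tool arm_command, never from a script. Its argument "rows" is a list of rows, each a list of 2 entries, a list of its own where there are three numbers: the shift along the tool's x, y, z as a fraction of full scale, then the turn, a rotation vector about the tool's x, y, z as a fraction of full scale. In form: [[[x, y, z], [wx, wy, wz]], ...]. A call has 1 to 5 rows; each row is the pose to reach, as a shift and turn from the pose commanded when the call began, along the tool's axes at that moment, turning the shorter way round; what a row does not reach only later rows make up. Full scale, the value 1, is 0.25 m for a shift and 180 degrees for a turn. A row lasts 1/10 s, in which the tool goes at most 50 mm and 8.59 degrees, less where a joint would pass 70% of its speed; a pose out of reach is approached as far as the arm can. A call with a number of a shift or a turn outside -1 to 1 is refused whole. A call with a gripper value outside its range is refused whole. "grip" is the opening, from 0 (shut) to 1 (fully open), set as the call begins (left out, the last holds). The fingers move at their own pace and stop on an object; the grip force is fixed at half the most. Time passes only in rows, so rows that repeat a pose let the fingers close. It gives the time, the measured TCP pose, the force, the opening and the grip force at its end, in the units of the state.
- arm.read_state(): the state, without advancing time (a new reading comes with each control period).
- arm.get_image(name): name is "scene" or "side" or "wrist"; returns (picture, depth): 420x560x3 uint8, blue, green, red; 420x560 float32, mm along the optical axis (not along the pixel's ray), 0 where there is no reading.
- arm.camera_info(name): a dict with "fx", "fy", "cx", "cy" (pixels), "extrinsics" (4x4, takes a point from camera to world coordinates). Camera axes: x right, y down, z forward; pixel columns grow to the right and rows downward; lengths in mm; the calibration is good to about 2 mm. A picture is of the moment at which its call begins: read the wrist's pose just before it. camera_info takes no time and is no camera call; for the wrist camera it gives the pose at the moment of the call.
- arm.job_done(): hands the job in; it is judged then, once.
Trained networks look in the newest picture that a camera, given by its name, has taken for a name from the list of things; names that differ only in an ending like _2 or _b are one class to them, and where a whole thing is asked for, a point or a joint stands for the part that bears it (a point fixed in the world has none). Each returns a list of dicts, best first, with "score" (0 to 1); they miss things now and then, are a little off and sometimes report something else, mostly with a low value. They report only what shows in the picture. A call takes as long as a camera call. They do not tell look-alikes from the thing itself.
- arm.spot_in(camera, query): "position" ([column, row] in pixels, amid what is visible of it).
The state is a dict: "clock": time; "joints": joint angles; "joint_vel": joint speeds; "joint_efforts": joint torques, N m; "position": TCP position; "ee_rot": TCP orientation; "contact_force": force on the tool from outside, world axes, zero at the start; "wrist_torque": the same for the moment, N m; "gripper_width": finger opening in mm; "grasp_force": force on a finger pad.
Only numpy, scipy, OpenCV 4.12 (cv2) and the standard library are available. Lean on these libraries where they do the work, as an engineer would, in place of code of your own. Each camera call takes 0.05 s, during which the arm holds its last target. There are 200 camera calls.

## Working session

There is one attempt and no reset: what is moved stays moved. The work goes in short steps, Python scripts to look and compute and a tool call to move; the robot and the scene stay as the last step left them, time stands still between calls to the robot, and variables do not carry over. Pictures are saved under pics/ and viewed, at most 10 in all, crops included, and the job is handed in when it is done.

Besides the shell and the picture viewer there is one more tool, called after "Call:" by a JSON object that holds its "api" and its "payload". arm_command: Moves the arm, as the interface text tells. Shift numbers are shares of 0.25 m and turn numbers shares of 180 degrees, none past 1 either way. Its arguments: {"type":"object","properties":{"rows":{"type":"array","items":{"type":"array"}},"grip":{"type":"number"}},"required":["rows"]}

```bash
ls; mkdir -p pics; cat > h.py <<'E'
import numpy as np, cv2
from scipy.spatial.transform import Rotation as R
from bench import arm
def cloud(name):
    info=arm.camera_info(name); im,d=arm.get_image(name)
    v,u=np.mgrid[0:d.shape[0],0:d.shape[1]]
    p=np.stack([(u-info['cx'])/info['fx']*d,(v-info['cy'])/info['fy']*d,d],-1)
    T=np.array(info['extrinsics']); w=p@T[:3,:3].T+T[:3,3]; w[d==0]=np.nan
    return im,w
E
python3 - <<'E'
from h import *
s=arm.read_state(); print(s)
ims=[]
for n in ['scene','side','wrist']:
    im,w=cloud(n); np.save(n+'.npy',w); cv2.imwrite(f'pics/{n}0.png',im)
    print(n,np.round(arm.camera_info(n)['extrinsics'],2).tolist(),arm.camera_info(n)['fx'])
    for q in ['wide_boat','narrow_boat','toploader','zero_key','beaker_400','conical_1','sample_vial_1','wide_boat_ring']:
        for r in arm.spot_in(n,q):
            if r['score']>.3:
                c,l=map(int,r['position']); print(n,q,round(r['score'],2),c,l,np.round(w[l,c]))
E
```

```text
pics
{'clock': 0.0, 'joints': array([ 2.58589273e-01,  3.85536066e-01,  6.64314881e-03, -5.11104976e-04,
       -1.19399774e+00, -2.58629644e-01]), 'joint_vel': array([ 0.00071547,  0.00093266, -0.00058608, -0.00046213,  0.00110811,
        0.00111083]), 'joint_efforts': array([-9.55001960e-04, -3.92286408e+01,  1.88399577e+01,  4.18616563e+00,
       -4.72148502e-03,  8.27910434e-07]), 'position': array([6.24420593e+02, 1.70192761e-02, 2.30238934e+02]), 'ee_rot': array([-0.70702543,  0.70718731,  0.0007318 , -0.00078578]), 'contact_force': array([ 0.58163722, -0.04034514, -0.44471112]), 'wrist_torque': array([ 0.07729442, -0.0204345 ,  0.02571574]), 'grasp_force': 0.0, 'gripper_width': 85.17758570547149}
scene [[-0.6, -0.36, 0.71, -531.4], [-0.8, 0.28, -0.53, 667.22], [-0.01, -0.89, -0.46, 740.69], [0.0, 0.0, 0.0, 1.0]] 486.43208291151757
scene wide_boat 0.73 386 224 [ 294. -354.    5.]
scene wide_boat 0.69 295 195 [ 616. -261.    6.]
scene wide_boat 0.32 197 252 [441. 204.  54.]
scene narrow_boat 0.69 356 183 [ 506. -437.   40.]
scene narrow_boat 0.52 199 252 [441. 198.  51.]
scene
[... 855 characters left out ...]
]
side beaker_400 0.59 245 218 [415. -94.  63.]
side conical_1 0.81 307 197 [586. -75.  90.]
side conical_1 0.74 341 195 [676. -89.  93.]
side conical_1 0.62 273 199 [493. -77. 100.]
side sample_vial_1 0.8 344 326 [ 560. -458.   35.]
side wide_boat_ring 0.97 204 316 [ 275. -337.   -0.]
side wide_boat_ring 0.62 336 268 [ 612. -260.    2.]
wrist [[-1.0, -0.0, 0.0, 625.1], [-0.0, 0.95, 0.32, -83.07], [-0.0, 0.32, -0.95, 373.59], [0.0, 0.0, 0.0, 1.0]] 290.3232305842356
wrist toploader 0.66 302 298 [598. 130.  72.]
wrist beaker_400 0.68 478 129 [444. -70.  98.]
wrist conical_1 0.94 310 158 [599. -46. 119.]
wrist conical_1 0.93 208 145 [688. -57. 115.]
wrist conical_1 0.79 399 160 [522. -45. 122.]
```

```bash
python3 - <<'E'
import cv2
a=cv2.imread('pics/side0.png')[120:400,150:430]; cv2.imwrite('pics/sidec.png',cv2.resize(a,None,fx=2.14,fy=2.14,interpolation=cv2.INTER_CUBIC))
E
```

```text
(no output)
```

View pics/sidec.png

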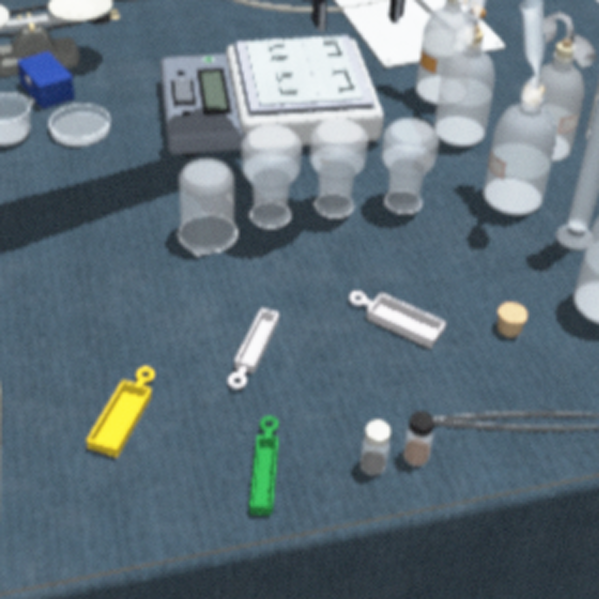

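View pics/scene0.png

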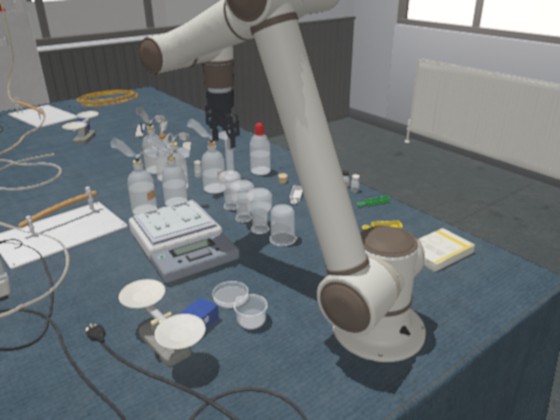

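The side view shows the wide white boat at about (339,269) with its ring at (317,259), and the narrow white boat at (271,280) with its ring at (261,298). The yellow and green look-alikes are nearer the front. The balance stands behind the glass row, with its key panel towards -x.

```bash
python3 - <<'E'
from h import *
im=cv2.imread('pics/side0.png'); w=np.load('side.npy')
hsv=cv2.cvtColor(im,cv2.COLOR_BGR2HSV)
m=((hsv[...,2]>150)&(hsv[...,1]<60)).astype(np.uint8)
n,l,st,c=cv2.connectedComponentsWithStats(m)
for name,(u,v) in dict(wide=(339,269),narrow=(271,280)).items():
    ids=l[v-6:v+7,u-6:u+7]; i=np.bincount(ids[ids>0]).argmax()
    p=w[l==i]; p=p[np.isfinite(p).all(1)]; print(name,st[i],len(p))
    q=p[:,:2].astype(np.float32); r=cv2.minAreaRect(q); print(r, cv2.boxPoints(r).round().tolist(), np.median(p,0).round())
for n_,(u,v) in dict(wr=(317,259),nr=(261,298)).items(): print(n_,w[v,u].round())
# balance
for n_ in ['side','scene']:
    w=np.load(n_+'.npy')
    k=(w[...,2]>55)&(w[...,2]<90)&(w[...,1]>25)&(w[...,0]>350)&(w[...,0]<760)&(w[...,1]<330)
    n,l,st,c=cv2.connectedComponentsWithStats(k.astype(np.uint8)); i=1+st[1:,4].argmax()
    r=cv2.minAreaRect(w[l==i][:,:2].astype(np.float32)); print(n_,st[i],r,cv2.boxPoints(r).round().tolist())
E
```

```text
wide [313 255  45  26 511] 510
((610.602294921875, -251.1995849609375), (58.62445831298828, 123.18551635742188), 43.20689010620117) [[547.0, -226.0], [631.0, -316.0], [674.0, -276.0], [590.0, -186.0]] [ 617. -260.    4.]
narrow [256 263  25  39 377] 375
((437.8331604003906, -265.7538757324219), (137.5939178466797, 30.858566284179688), 57.69865036010742) [[388.0, -316.0], [414.0, -332.0], [488.0, -216.0], [462.0, -199.0]] [ 438. -267.    5.]
wr [ 578. -214.   -4.]
nr [ 411. -312.   -2.]
side [ 259  137   70   39 1994] ((608.888916015625, 176.40386962890625), (196.81234741210938, 188.64588928222656), 85.20179748535156) [[507.0, 86.0], [695.0, 70.0], [711.0, 267.0], [523.0, 282.0]]
scene [ 129  200   92   49 2659] ((609.4514770507812, 185.21334838867188), (208.0123291015625, 201.66436767578125), 84.13556671142578) [[499.0, 92.0], [699.0, 71.0], [720.0, 278.0], [520.0, 299.0]]
```

Call:
{"api": "arm_command", "payload": {"rows": [[[1,0.01,0.2],[0,0,-0.245]],[[1,0.01,0.2],[0,0,-0.245]],[[1,0.01,0.2],[0,0,-0.245]],[[1,0.01,0.2],[0,0,-0.245]],[[1,0.01,0.2],[0,0,-0.245]]], "grip": 1}}

```text
clock: 1.85
position: [622.6, -237.5, 184.0]
ee_rot: [0.913, -0.409, 0.0, 0.0]
contact_force: [0.3, 0.9, 0.3]
gripper_width: 85.1
grasp_force: 0.0
```

Call:
{"api": "arm_command", "payload": {"rows": [[[0.02,0,0],[0,0,0]],[[0.02,0,0],[0,0,0]],[[0.02,0,0],[0,0,0]]]}}

```text
clock: 2.15
position: [626.3, -238.8, 184.4]
ee_rot: [0.911, -0.412, 0.0, -0.0]
contact_force: [0.1, 0.5, -0.4]
gripper_width: 85.2
grasp_force: 0.0
```

```bash
cat >> h.py <<'E'
def tool():
    s=arm.read_state(); M=R.from_quat(s['ee_rot']).as_matrix(); return s,np.array(s['position']),M
def boat(name='wrist',near=None,png=None,half=90):
    """white blob above table nearest to `near`: body rect centre + direction to ring"""
    s,P,M=tool(); im,w=cloud(name)
    if png: cv2.imwrite(png,im)
    hsv=cv2.cvtColor(im,cv2.COLOR_BGR2HSV)
    m=(hsv[...,2]>135)&(hsv[...,1]<60)&(np.hypot(w[...,0]-near[0],w[...,1]-near[1])<half)
    m=cv2.morphologyEx(m.astype(np.uint8),cv2.MORPH_CLOSE,np.ones((5,5)))
    n,l,st,c=cv2.connectedComponentsWithStats(m); i=1+st[1:,4].argmax()
    p=w[l==i]; p=p[np.isfinite(p).all(1)]
    r=cv2.minAreaRect(p[:,:2].astype(np.float32))
    return s,P,M,im,w,l==i,p,r
E
python3 - <<'E'
from h import *
s,P,M,im,w,k,p,r=boat(near=(622,-260),png='pics/w1.png')
print(P,r,np.percentile(p[:,2],[2,50,95,99.5]).round(1))
top=p[p[:,2]>10]; print(len(p),len(top),cv2.minAreaRect(top[:,:2].astype(np.float32)))
b=cv2.boxPoints(r); print(b.round().tolist())
print([ (x['score'],x['position']) for q in ('wide_boat','wide_boat_ring') for x in arm.spot_in('wrist',q)])
E
```

```text
[ 626.30272346 -238.75722935  184.41156849] ((621.7672119140625, -275.25408935546875), (60.876747131347656, 163.9879150390625), 57.676353454589844) [-1.5  2.4 15.6 16.7]
3780 774 ((608.758056640625, -258.68743896484375), (34.020530700683594, 114.6338119506836), 43.33563995361328)
[[536.0, -257.0], [675.0, -345.0], [707.0, -293.0], [569.0, -206.0]]
[(0.75, [525.3, 309.6]), (0.57, [301.7, 178.0]), (0.86, [522.7, 307.7]), (0.64, [302.2, 178.5]), (0.28, [201.8, 337.7])]
```

View pics/w1.png

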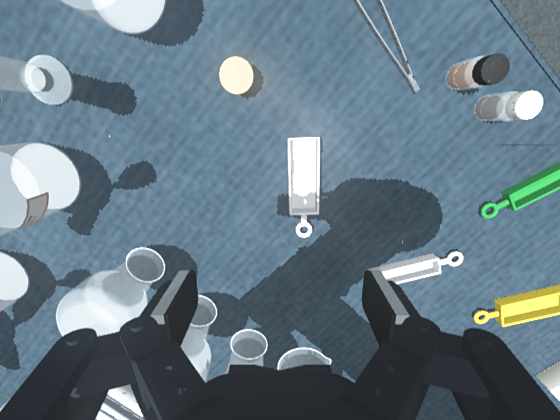

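The wrist view shows the wide boat at (303,175) with its ring at (304,230), about 24 mm to the side of the tool. The narrow boat is at (410,268).

Call:
{"api": "arm_command", "payload": {"rows": [[[0.078,0.103,0.2],[0,0,-0.011]],[[0.078,0.103,0.4],[0,0,-0.011]],[[0.078,0.103,0.55],[0,0,-0.011]],[[0.078,0.103,0.6],[0,0,-0.011]],[[0.078,0.103,0.6],[0,0,-0.011]]], "grip": 0.8}}

```text
clock: 2.8
position: [618.9, -270.1, 32.6]
ee_rot: [0.918, -0.396, -0.002, 0.001]
contact_force: [-0.8, -0.3, 0.7]
gripper_width: 68.5
grasp_force: 0.0
```

```bash
python3 - <<'E'
from h import *
s,P,M,im,w,k,p,r=boat(near=(620,-270),png='pics/w2.png')
print(P,s['ee_rot'],s['gripper_width'],s['contact_force'])
top=p[(p[:,2]>10)&(p[:,2]<22)]; t=(top-P)@M; print(len(top),np.percentile(t,[1,50,99],axis=0).round(1),cv2.minAreaRect(t[:,:2].astype(np.float32)))
E
```

```text
[ 618.90317372 -270.08859463   32.62803054] [ 9.18439732e-01 -3.95556026e-01 -1.88640116e-03  5.74896612e-04] 68.49586327125402 [-0.767676   -0.29537666  0.65772876]
2270 [[-70.4 -17.3  15.9]
 [ -5.8  -0.7  17.6]
 [ 41.8  16.4  22.7]] ((-15.193195343017578, -0.47504425048828125), (114.51887512207031, 34.0579833984375), 0.24580325186252594)
```

View pics/w2.png

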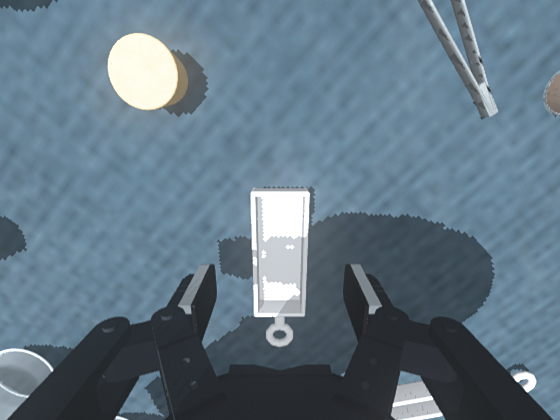

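The boat is centred between the fingers (body at (280,252), ring at (280,330)), aligned to within 1 mm and 0.3°. Next I lower and grip.

Call:
{"api": "arm_command", "payload": {"rows": [[[0.003,-0.002,0.05],[0,0,0]],[[0.003,-0.002,0.09],[0,0,0]],[[0.003,-0.002,0.11],[0,0,0]],[[0.003,-0.002,0.112],[0,0,0]],[[0.003,-0.002,0.112],[0,0,0]]]}}

```text
clock: 3.35
position: [620.6, -271.4, 6.3]
ee_rot: [0.918, -0.396, 0.0, 0.0]
contact_force: [-0.3, 0.5, 0.2]
gripper_width: 68.5
grasp_force: 0.0
```

Call:
{"api": "arm_command", "payload": {"rows": [[[0,0,0],[0,0,0]],[[0,0,0],[0,0,0]],[[0,0,0],[0,0,0]],[[0,0,0],[0,0,0]],[[0,0,0],[0,0,0]]], "grip": 0}}

```text
clock: 3.85
position: [621.0, -271.5, 6.9]
ee_rot: [0.918, -0.396, 0.001, -0.0]
contact_force: [0.5, -0.2, 4.1]
gripper_width: 31.9
grasp_force: 61.2
```

Call:
{"api": "arm_command", "payload": {"rows": [[[0,0,-0.08],[0,0,0]],[[0,0,-0.25],[0,0,0]],[[0,0,-0.45],[0,0,0]],[[0,0,-0.64],[0,0,0]],[[0,0,-0.8],[0,0,0]]]}}

```text
clock: 4.35
position: [620.5, -271.4, 208.7]
ee_rot: [0.918, -0.396, 0.001, -0.0]
contact_force: [0.8, -0.5, -0.7]
gripper_width: 32.0
grasp_force: 60.7
```

Call:
{"api": "arm_command", "payload": {"rows": [[[-0.05,-0.05,0],[0,0,0]],[[-0.17,-0.15,0],[0,0,0]],[[-0.29,-0.26,0],[0,0,0]],[[-0.41,-0.36,0],[0,0,0]],[[-0.5,-0.44,0],[0,0,0]]]}}

```text
clock: 4.85
position: [613.8, -102.6, 205.1]
ee_rot: [0.918, -0.396, -0.001, 0.0]
contact_force: [0.9, 0.0, 0.1]
gripper_width: 32.1
grasp_force: 60.7
```

Call:
{"api": "arm_command", "payload": {"rows": [[[-0.1,-0.09,0],[0,0,-0.04]],[[-0.22,-0.2,0],[0,0,-0.087]],[[-0.34,-0.3,0],[0,0,-0.134]],[[-0.45,-0.4,0],[0,0,-0.18]],[[-0.49,-0.44,0],[0,0,-0.227]]]}}

```text
clock: 5.35
position: [609.8, 62.9, 205.0]
ee_rot: [0.999, -0.046, -0.001, -0.0]
contact_force: [-0.7, -0.7, -0.5]
gripper_width: 32.1
grasp_force: 60.7
```

Call:
{"api": "arm_command", "payload": {"rows": [[[0,0,0],[0,0,0]],[[0,0,0],[0,0,0]]]}}

```text
clock: 5.55
position: [610.2, 59.8, 205.3]
ee_rot: [0.999, -0.052, -0.001, 0.0]
contact_force: [0.2, -0.2, -1.3]
gripper_width: 31.9
grasp_force: 60.7
```

```bash
python3 - <<'E'
from h import *
s,P,M=tool(); im,w=cloud('wrist'); cv2.imwrite('pics/w3.png',im); np.save('w3.npy',w); np.save('w3p.npy',np.r_[P,M.ravel()])
print(P,s['ee_rot'],s['gripper_width'],s['grasp_force'],s['contact_force'],s['clock'])
E
```

```text
[610.17264968  59.75135452 205.2919745 ] [ 9.98663321e-01 -5.16803167e-02 -8.07652679e-04  2.52920046e-04] 31.920825507463757 60.70061802864075 [ 0.15333395 -0.24350804 -1.2871716 ] 5.55
```

View pics/w3.png

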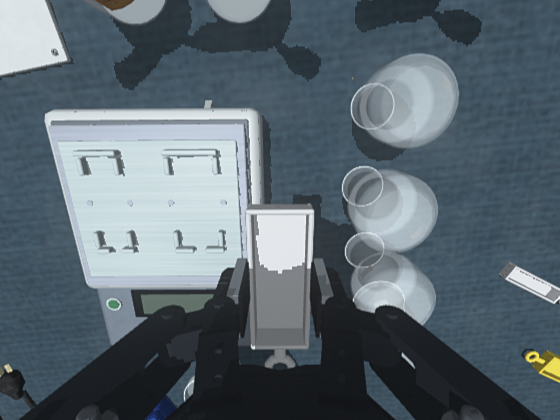

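The held boat sits at (281,278) with its ring to the front. On the balance the wide nest spans columns 163–226 and rows 150–252, and the narrow nest columns 78–137. I'll fit the nests from the depth of the guides.

```bash
python3 - <<'E'
from h import *
w=np.load('w3.npy'); a=np.load('w3p.npy'); P=a[:3]; M=a[3:].reshape(3,3)
im=cv2.imread('pics/w3.png')
reg=np.zeros(w.shape[:2],bool); reg[140:260,60:236]=1
z=w[...,2]; base=np.median(z[reg&(z>66)&(z<76)]); print('plate z',base)
ys,xs=np.nonzero(reg&(z>base+4.5)&(z<base+25)); 
p=w[ys,xs]
pan=w[reg&(abs(z-base)<3)]; r=cv2.minAreaRect(pan[:,:2].astype(np.float32)); print('plate rect',r)
t=(p-P)@M
for nm,sel in dict(wide=xs>150,narrow=xs<150).items():
    q=t[sel]; r=cv2.minAreaRect(q[:,:2].astype(np.float32)); print(nm,len(q),r, p[sel][:,2].max(),p[sel][:,2].mean())
    print(' world ctr',(P+M@np.r_[r[0],0])[:2])
# angle from wide+narrow back outer edges
hb=(t[:,0]>np.median(t[:,0]))
c=cv2.fitLine(t[hb][:,:2].astype(np.float32),cv2.DIST_L2,0,.01,.01).ravel(); print('back line',c, np.degrees(np.arctan2(c[1],c[0])))
# held boat
m=np.zeros_like(reg); m[195:355,240:320]=1
b=((w[m]-P)@M); b=b[np.isfinite(b).all(1)]; b=b[(abs(b[:,1])<25)&(b[:,2]>-25)&(b[:,2]<20)]
print('boat',np.percentile(b,[1,50,99],axis=0).round(1))
top=b[b[:,2]<np.percentile(b[:,2],40)]; print(cv2.minAreaRect(top[:,:2].astype(np.float32)))
bx=b[b[:,0]>15]; print('boat far half y',np.percentile(bx[:,1],[1,99]),'xmax',np.percentile(bx[:,0],99.5), 'z',np.percentile(bx[:,2],[2,98]))
E
```

```text
plate z 71.54877953075993
plate rect ((621.7072143554688, 186.52761840820312), (171.25148010253906, 124.02944946289062), 84.1227035522461)
wide 928 ((1.1334571838378906, -82.6385498046875), (50.01783752441406, 104.41462707519531), 89.70616912841797) 84.09997227291421 80.10519803136704
 world ctr [619.83017253 141.83146384]
narrow 850 ((0.8931846618652344, -168.4894256591797), (38.83640670776367, 103.56482696533203), 89.6014175415039) 84.18929484324912 79.96650772727392
 world ctr [628.45288846 227.24853983]
back line [ 1.4143310e-02  9.9989998e-01  4.7557991e+01 -1.2227474e+02] 89.18961
boat [[-44.8 -17.9 -22.2]
 [ -0.1  -0.7   3.7]
 [ 39.7  17.1   5.6]]
((-9.03792953491211, -0.3426361083984375), (41.75889205932617, 98.54273223876953), 89.83132934570312)
boat far half y [-16.98485229  16.03462547] xmax 40.069458613529264 z [-9.27067199  5.35002219]
```

Call:
{"api": "arm_command", "payload": {"rows": [[[0.009,-0.1,0],[0,0,0]],[[0.009,-0.25,0.05],[0,0,0]],[[0.009,-0.329,0.18],[0,0,0]],[[0.009,-0.329,0.3],[0,0,0]],[[0.009,-0.329,0.36],[0,0,0]]]}}

```text
clock: 6.1
position: [619.6, 140.1, 112.7]
ee_rot: [0.999, -0.052, -0.003, 0.001]
contact_force: [-0.2, 0.2, -1.2]
gripper_width: 32.0
grasp_force: 60.7
```

Call:
{"api": "arm_command", "payload": {"rows": [[[0,0,0],[0,0,0]],[[0,0,0],[0,0,0]]]}}

```text
clock: 6.3
position: [621.9, 140.3, 116.5]
ee_rot: [0.999, -0.052, 0.0, 0.0]
contact_force: [0.7, 0.2, -0.3]
gripper_width: 32.3
grasp_force: 60.7
```

```bash
python3 - <<'E'
from h import *
s,P,M=tool(); im,w=cloud('wrist'); cv2.imwrite('pics/w4.png',im); np.save('w4.npy',w)
print(P,s['ee_rot'],s['gripper_width'],s['grasp_force'],s['contact_force'],s['clock'])
t=(w-P)@M
c=np.array([619.83,141.83,P[2]]); print('nest from earlier fit in tool',((c-P)@M).round(1))
z=w[...,2]; k=(z>76.5)&(z<90)&(abs(t[...,0])<60)&(abs(t[...,1])<30)
p=t[k]; print(k.sum(), cv2.minAreaRect(p[:,:2].astype(np.float32)), np.percentile(p,[1,99],axis=0).round(1))
bk=p[p[:,0]>20]; print('back',np.percentile(bk,[1,99],axis=0).round(1))
b=t[(z>95)&(z<130)&(abs(t[...,1])<22)&(abs(t[...,0])<90)]; print('boat',np.percentile(b,[.5,99.5],axis=0).round(1))
E
```

```text
[621.85504294 140.30931733 116.47668098] [ 9.98662572e-01 -5.17009162e-02  2.09232112e-04  1.95553708e-04] 32.26148904924846 60.68567991256714 [ 0.66329289  0.2154424  -0.33774229] 6.3
nest from earlier fit in tool [-2.2 -1.3 -0. ]
1099 ((-1.9372482299804688, -1.5377750396728516), (50.15800094604492, 103.45101928710938), 89.57610321044922) [[ 27.6 -26.3  33.2]
 [ 49.7  22.8  39.6]]
back [[ 27.8 -26.3  33.2]
 [ 49.7  22.8  39.6]]
boat [[-62.4 -19.1 -12.2]
 [ 39.9  19.2   5.7]]
```

View pics/w4.png

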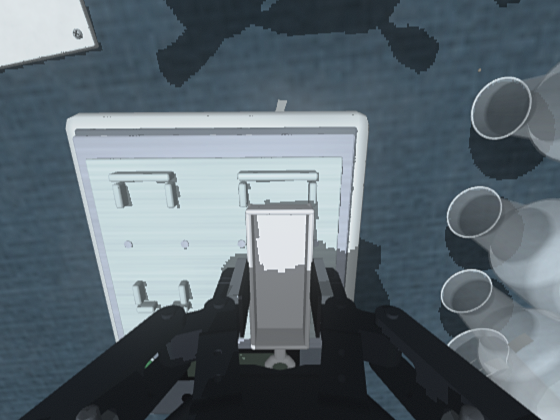

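The picture shows the boat just inside the nest outline, with the back guide at columns 238–318 and row 177. The nest is about 1 mm to the side, so I'll correct that and lower.

Call:
{"api": "arm_command", "payload": {"rows": [[[0,-0.0045,0.03],[0,0,0]],[[0,-0.0045,0.07],[0,0,0]],[[0,-0.0045,0.105],[0,0,0]],[[0,-0.0045,0.125],[0,0,0]],[[0,-0.0045,0.125],[0,0,0]]]}}

```text
clock: 6.85
position: [620.7, 142.1, 83.6]
ee_rot: [0.999, -0.051, -0.001, 0.001]
contact_force: [-0.1, -0.7, -0.2]
gripper_width: 32.2
grasp_force: 60.7
```

Call:
{"api": "arm_command", "payload": {"rows": [[[0,0,0.004],[0,0,0]],[[0,0,0.008],[0,0,0]],[[0,0,0.012],[0,0,0]],[[0,0,0.014],[0,0,0]],[[0,0,0.014],[0,0,0]]]}}

```text
clock: 7.35
position: [621.4, 142.4, 81.5]
ee_rot: [0.999, -0.051, 0.0, -0.0]
contact_force: [0.5, -0.4, -0.9]
gripper_width: 32.3
grasp_force: 60.7
```

Call:
{"api": "arm_command", "payload": {"rows": [[[0,0,0.002],[0,0,0]],[[0,0,0.004],[0,0,0]],[[0,0,0.006],[0,0,0]],[[0,0,0.006],[0,0,0]]]}}

```text
clock: 7.75
position: [621.3, 142.4, 79.8]
ee_rot: [0.999, -0.051, -0.0, 0.0]
contact_force: [0.5, -1.1, -0.1]
gripper_width: 32.3
grasp_force: 60.7
```

Call:
{"api": "arm_command", "payload": {"rows": [[[0,0,0.001],[0,0,0]],[[0,0,0.003],[0,0,0]],[[0,0,0.004],[0,0,0]],[[0,0,0.004],[0,0,0]]]}}

```text
clock: 8.15
position: [621.4, 142.4, 78.9]
ee_rot: [0.999, -0.051, -0.0, 0.0]
contact_force: [-0.0, 0.9, 0.2]
gripper_width: 32.1
grasp_force: 60.7
```

Call:
{"api": "arm_command", "payload": {"rows": [[[0,0,0.001],[0,0,0]],[[0,0,0.002],[0,0,0]],[[0,0,0.003],[0,0,0]],[[0,0,0.003],[0,0,0]]]}}

```text
clock: 8.55
position: [621.4, 142.4, 78.5]
ee_rot: [0.999, -0.051, 0.0, -0.0]
contact_force: [-1.5, -0.3, 2.1]
gripper_width: 31.9
grasp_force: 61.0
```

Call:
{"api": "arm_command", "payload": {"rows": [[[0,0,0.001],[0,0,0]],[[0,0,0.002],[0,0,0]],[[0,0,0.003],[0,0,0]],[[0,0,0.003],[0,0,0]]]}}

```text
clock: 8.95
position: [621.4, 142.4, 77.8]
ee_rot: [0.999, -0.051, 0.0, 0.0]
contact_force: [-1.2, -0.3, 5.0]
gripper_width: 31.9
grasp_force: 61.3
```

Contact is 5 N at seat height, so the boat is seated. I'll release with a partial opening.

Call:
{"api": "arm_command", "payload": {"rows": [[[0,0,-0.002],[0,0,0]],[[0,0,-0.002],[0,0,0]],[[0,0,-0.002],[0,0,0]],[[0,0,-0.002],[0,0,0]]], "grip": 0.62}}

```text
clock: 9.35
position: [621.4, 142.4, 77.5]
ee_rot: [0.999, -0.051, -0.0, 0.0]
contact_force: [1.0, -0.7, -0.9]
gripper_width: 53.2
grasp_force: 0.0
```

Call:
{"api": "arm_command", "payload": {"rows": [[[0,0,-0.02],[0,0,0]],[[0,0,-0.08],[0,0,0]],[[0,0,-0.2],[0,0,0]],[[0,0,-0.34],[0,0,0]],[[0,0,-0.4],[0,0,0]]]}}

```text
clock: 9.85
position: [623.2, 142.8, 182.2]
ee_rot: [0.999, -0.05, 0.003, -0.001]
contact_force: [1.1, -0.2, -0.2]
gripper_width: 53.2
grasp_force: 0.0
```

```bash
python3 - <<'E'
from h import *
s,P,M=tool(); im,w=cloud('wrist'); cv2.imwrite('pics/w5.png',im); np.save('w5.npy',w)
print(P,s['ee_rot'],s['gripper_width'],s['contact_force'],s['clock'])
t=(w-P)@M; z=w[...,2]
b=t[(z>72.5)&(z<95)&(abs(t[...,1])<30)&(abs(t[...,0])<56)]; 
k=(abs(t[...,1])<15)&(abs(t[...,0])<36); print('floor z',np.nanpercentile(z[k],[5,25,50,75]))
rim=(abs(abs(t[...,1]+.5)-15.5)<1.5)&(abs(t[...,0])<45)&(z>80)
for lo,hi in ((-44,-20),(-20,0),(0,20),(20,44)):
    q=rim&(t[...,0]>lo)&(t[...,0]<hi)
    print(lo,[np.round(np.percentile(z[q&(t[...,1]*sg>0)],[50]),1) for sg in (-1,1)])
k=(z<60)&(z>40)&(abs(t[...,1]+60)<90)&(t[...,0]<-120)&(t[...,0]>-260)
q=w[k]; print('panel',len(q),np.percentile(q,[1,50,99],axis=0).round(0).tolist())
kk=(z>46.5)&(z<53)&k; n,l,st,c=cv2.connectedComponentsWithStats(kk.astype(np.uint8)); 
for i in range(1,n):
    if st[i,4]>60: print(st[i],cv2.minAreaRect(w[l==i][:,:2].astype(np.float32)),w[l==i].mean(0).round(1))
print([(r['score'],r['position'],w[int(r['position'][1]),int(r['position'][0])].round()) for r in arm.spot_in('wrist','zero_key')])
E
```

```text
[623.1518222  142.84693316 182.22146383] [ 0.99872005 -0.05047502  0.00306616 -0.00106137] 53.17380058810583 [ 1.05979655 -0.23173416 -0.17807379] 9.85
floor z [ 73.89309514  82.11356738 262.74908937 269.22590414]
-44 [array([87.1]), array([87.1])]
-20 [array([87.4]), array([87.1])]
0 [array([267.6]), array([267.8])]
20 [array([276.4]), array([87.9])]
panel 5013 [[416.0, 130.0, 40.0], [463.0, 180.0, 43.0], [511.0, 289.0, 50.0]]
[224 344  48  17 768] ((441.7109375, 200.3995361328125), (55.8492546081543, 23.47187614440918), 84.35247039794922) [442.9 200.2  49.2]
[(0.7, [247.0, 350.8], array([446., 200.,  49.]))]
```

View pics/w5.png

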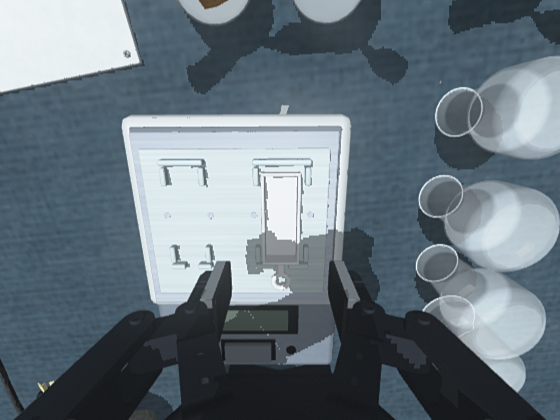

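The wide boat is seated level: its rim reads 87.1–87.9 mm, and the ring goes out the front gap at (281,280). The zero key is at (247,350), world (442,200). Next I shut the fingers and press it.

Call:
{"api": "arm_command", "payload": {"rows": [[[-0.1,-0.02,0],[0,0,0]],[[-0.28,-0.06,0],[0,0,0]],[[-0.46,-0.1,0],[0,0,0]],[[-0.64,-0.14,0],[0,0,0]],[[-0.74,-0.157,0],[0,0,0]]], "grip": 0}}

```text
clock: 10.45
position: [437.9, 199.9, 176.8]
ee_rot: [0.999, -0.05, -0.001, 0.001]
contact_force: [0.6, -0.0, -0.1]
gripper_width: 0.2
grasp_force: 0.0
```

Call:
{"api": "arm_command", "payload": {"rows": [[[0,0,0.1],[0,0,0]],[[0,0,0.25],[0,0,0]],[[0,0,0.38],[0,0,0]],[[0,0,0.42],[0,0,0]],[[0,0,0.42],[0,0,0]]]}}

```text
clock: 10.95
position: [440.4, 199.3, 71.3]
ee_rot: [0.999, -0.051, -0.002, 0.002]
contact_force: [-0.9, 0.2, 1.0]
gripper_width: -0.3
grasp_force: 0.0
```

Call:
{"api": "arm_command", "payload": {"rows": [[[0,0,0],[0,0,0]],[[0,0,0],[0,0,0]]]}}

```text
clock: 11.15
position: [442.3, 200.9, 74.3]
ee_rot: [0.999, -0.051, 0.001, -0.001]
contact_force: [0.9, 0.4, 0.4]
gripper_width: -0.0
grasp_force: 0.0
```

Call:
{"api": "arm_command", "payload": {"rows": [[[0,0,0.04],[0,0,0]],[[0,0,0.075],[0,0,0]],[[0,0,0.09],[0,0,0]],[[0,0,0.096],[0,0,0]],[[0,0,0.1],[0,0,0]]]}}

```text
clock: 11.65
position: [440.8, 199.8, 47.7]
ee_rot: [0.999, -0.051, -0.001, 0.001]
contact_force: [-2.5, -0.9, 3.6]
gripper_width: 0.2
grasp_force: 1.6
```

Call:
{"api": "arm_command", "payload": {"rows": [[[0,0,0.003],[0,0,0]],[[0,0,0.006],[0,0,0]],[[0,0,0.01],[0,0,0]],[[0,0,0.012],[0,0,0]],[[0,0,0.014],[0,0,0]]]}}

```text
clock: 12.15
position: [440.9, 199.8, 45.7]
ee_rot: [0.999, -0.051, -0.0, 0.001]
contact_force: [-6.9, -2.9, 17.2]
gripper_width: -0.4
grasp_force: 8.5
```

Bottomed with 17 N, so the key is fully down. I lift off and travel to the narrow boat.

Call:
{"api": "arm_command", "payload": {"rows": [[[0,0,-0.03],[0,0,0]],[[0,0,-0.12],[0,0,0]],[[0,0,-0.28],[0,0,0]],[[0,0,-0.46],[0,0,0]],[[0,0,-0.56],[0,0,0]]]}}

```text
clock: 12.65
position: [443.3, 201.6, 188.3]
ee_rot: [0.999, -0.05, 0.003, -0.003]
contact_force: [-0.6, 0.6, 0.2]
gripper_width: -0.4
grasp_force: 0.0
```

Call:
{"api": "arm_command", "payload": {"rows": [[[0.01,0.1,0],[0,0,0.04]],[[0.03,0.3,0],[0,0,0.08]],[[0.05,0.5,0],[0,0,0.125]],[[0.07,0.7,0],[0,0,0.17]],[[0.094,0.9,0],[0,0,0.214]]], "grip": 0.8}}

```text
clock: 13.15
position: [442.4, -26.4, 184.9]
ee_rot: [0.925, -0.38, 0.001, -0.001]
contact_force: [1.3, -0.2, 0.4]
gripper_width: 68.2
grasp_force: 0.0
```

Call:
{"api": "arm_command", "payload": {"rows": [[[0.14,0.14,0],[0,0,0.045]],[[0.28,0.28,0],[0,0,0.09]],[[0.42,0.42,0],[0,0,0.13]],[[0.56,0.56,0],[0,0,0.17]],[[0.645,0.66,0],[0,0,0.214]]]}}

```text
clock: 13.65
position: [442.6, -258.8, 184.5]
ee_rot: [0.747, -0.665, 0.001, -0.0]
contact_force: [0.8, 0.5, -0.2]
gripper_width: 68.5
grasp_force: 0.0
```

Call:
{"api": "arm_command", "payload": {"rows": [[[0,0,0],[0,0,0.04]],[[0,0,0],[0,0,0.08]],[[0,0,0],[0,0,0.125]],[[0,0,0],[0,0,0.17]],[[0,0,0],[0,0,0.21]]]}}

```text
clock: 14.15
position: [442.7, -256.0, 184.5]
ee_rot: [-0.493, 0.87, -0.001, 0.001]
contact_force: [0.7, -0.1, 0.4]
gripper_width: 68.5
grasp_force: 0.0
```

Call:
{"api": "arm_command", "payload": {"rows": [[[0,0,0],[0,0,0]],[[0,0,0],[0,0,0]]]}}

```text
clock: 14.35
position: [442.3, -255.7, 184.4]
ee_rot: [-0.496, 0.868, -0.0, 0.0]
contact_force: [0.6, 0.3, -0.3]
gripper_width: 68.7
grasp_force: 0.0
```

```bash
python3 - <<'E'
from h import *
s,P,M,im,w,k,p,r=boat(near=(440,-262),png='pics/w6.png',half=85)
print(P,s['ee_rot'],np.degrees(np.arctan2(M[1,0],M[0,0])))
t=(p-P)@M; top=t[(p[:,2]>9)&(p[:,2]<20)]; print(len(t),len(top),cv2.minAreaRect(top[:,:2].astype(np.float32)),cv2.minAreaRect(t[:,:2].astype(np.float32)))
b=p[(p[:,2]>9)&(p[:,2]<20)]; print(cv2.minAreaRect(b[:,:2].astype(np.float32)))
print([(round(r['score'],2),r['position'],((w[int(r['position'][1]),int(r['position'][0])]-P)@M).round()) for q in ('narrow_boat','narrow_boat_ring') for r in arm.spot_in('wrist',q)])
E
```

```text
[ 442.29680482 -255.74683474  184.44757771] [-4.96128781e-01  8.68248782e-01 -3.80760634e-04  3.75314997e-04] -120.51156053869288
1927 778 ((21.06804656982422, -4.6508331298828125), (115.15280151367188, 22.036121368408203), 2.130234479904175) ((16.91115951538086, -4.909418106079102), (123.47689056396484, 24.52111053466797), 2.052415609359741)
((435.7837829589844, -276.30810546875), (115.1511459350586, 22.03688621520996), 57.359832763671875)
[(0.57, [216.9, 34.6], array([157., -62., 183.])), (0.85, [278.2, 180.9], array([ 12.,  -2., 181.])), (0.72, [213.7, 33.8], array([157., -65., 182.]))]
```

View pics/w6.png

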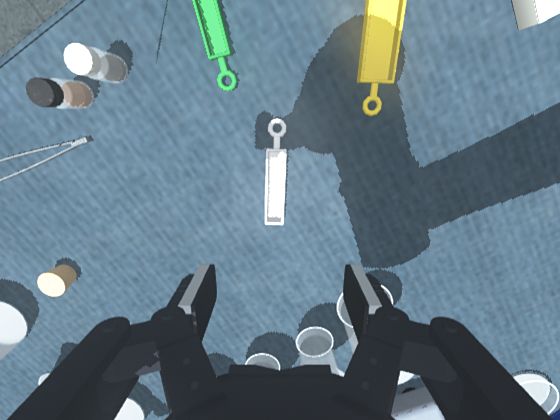

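The narrow boat is at (276,185) with its ring at (277,128), well clear of the green and yellow look-alikes. I go down over it.

Call:
{"api": "arm_command", "payload": {"rows": [[[0.02,-0.021,0.15],[0,0,0.012]],[[0.02,-0.021,0.33],[0,0,0.012]],[[0.02,-0.021,0.5],[0,0,0.012]],[[0.02,-0.021,0.6],[0,0,0.012]],[[0.02,-0.021,0.6],[0,0,0.012]]], "grip": 0.7}}

```text
clock: 15.0
position: [441.2, -261.9, 31.0]
ee_rot: [-0.479, 0.878, 0.003, -0.003]
contact_force: [-0.7, -0.3, -0.3]
gripper_width: 59.6
grasp_force: 0.0
```

Call:
{"api": "arm_command", "payload": {"rows": [[[0,0,0],[0,0,0]],[[0,0,0],[0,0,0]]]}}

```text
clock: 15.2
position: [445.4, -263.0, 36.2]
ee_rot: [-0.479, 0.878, -0.001, 0.001]
contact_force: [0.4, -0.5, -0.6]
gripper_width: 59.7
grasp_force: 0.0
```

```bash
python3 - <<'E'
from h import *
s,P,M,im,w,k,p,r=boat(near=(440,-262),png='pics/w7.png',half=85)
print(P,s['ee_rot'],s['gripper_width'])
t=(p-P)@M; top=t[(p[:,2]>9)&(p[:,2]<20)]; print(len(t),len(top),cv2.minAreaRect(top[:,:2].astype(np.float32)))
print(np.percentile(top,[.5,99.5],axis=0).round(1))
E
```

```text
[ 445.41747103 -263.02918228   36.19090034] [-0.47888511  0.87787545 -0.00140382  0.00133333] 59.70328632833185
5617 2498 ((16.078380584716797, 1.0340347290039062), (22.054309844970703, 115.48712921142578), 89.8019027709961)
[[-40.6  -9.8  19.3]
 [ 73.2  12.   27.1]]
```

Call:
{"api": "arm_command", "payload": {"rows": [[[0,0.004,0.05],[0,0,0]],[[0,0.004,0.09],[0,0,0]],[[0,0.004,0.11],[0,0,0]],[[0,0.004,0.118],[0,0,0]],[[0,0.004,0.118],[0,0,0]]]}}

```text
clock: 15.75
position: [443.1, -262.1, 4.9]
ee_rot: [-0.479, 0.878, -0.0, -0.0]
contact_force: [-0.9, 0.9, 1.0]
gripper_width: 60.0
grasp_force: 0.0
```

Call:
{"api": "arm_command", "payload": {"rows": [[[0,0,0],[0,0,0]],[[0,0,0],[0,0,0]],[[0,0,0],[0,0,0]],[[0,0,0],[0,0,0]],[[0,0,0],[0,0,0]]], "grip": 0}}

```text
clock: 16.25
position: [443.4, -262.2, 5.5]
ee_rot: [-0.479, 0.878, -0.0, 0.0]
contact_force: [0.5, 0.8, 4.8]
gripper_width: 20.1
grasp_force: 60.6
```

Call:
{"api": "arm_command", "payload": {"rows": [[[0,0,-0.08],[0,0,0]],[[0,0,-0.25],[0,0,0]],[[0,0,-0.45],[0,0,0]],[[0,0,-0.64],[0,0,0]],[[0,0,-0.8],[0,0,0]]]}}

```text
clock: 16.75
position: [442.9, -262.0, 207.3]
ee_rot: [-0.478, 0.878, -0.001, 0.001]
contact_force: [1.5, -0.4, -0.8]
gripper_width: 20.1
grasp_force: 60.0
```

Call:
{"api": "arm_command", "payload": {"rows": [[[-0.1,0.016,0],[0,0,0]],[[-0.28,0.044,0],[0,0,0]],[[-0.48,0.075,0],[0,0,0]],[[-0.67,0.105,0],[0,0,0]],[[-0.87,0.137,0],[0,0,0]]]}}

```text
clock: 17.25
position: [531.8, -59.5, 204.5]
ee_rot: [-0.478, 0.878, 0.0, -0.0]
contact_force: [0.4, -0.7, -1.3]
gripper_width: 20.4
grasp_force: 60.0
```

Call:
{"api": "arm_command", "payload": {"rows": [[[-0.19,0.03,0],[0,0,0.035]],[[-0.38,0.06,0],[0,0,0.07]],[[-0.57,0.09,0],[0,0,0.105]],[[-0.75,0.12,0],[0,0,0.14]],[[-0.89,0.14,0],[0,0,0.175]]]}}

```text
clock: 17.75
position: [623.3, 147.2, 203.8]
ee_rot: [-0.221, 0.975, 0.0, -0.001]
contact_force: [0.1, -1.1, -0.8]
gripper_width: 20.1
grasp_force: 60.0
```

Call:
{"api": "arm_command", "payload": {"rows": [[[0,0,0],[0,0,0.04]],[[0,0,0],[0,0,0.08]],[[0,0,0],[0,0,0.12]],[[0,0,0],[0,0,0.16]],[[0,0,0],[0,0,0.174]]]}}

```text
clock: 18.25
position: [622.6, 144.6, 203.8]
ee_rot: [0.051, 0.999, -0.0, -0.001]
contact_force: [1.1, -0.0, -1.8]
gripper_width: 19.9
grasp_force: 60.0
```

Call:
{"api": "arm_command", "payload": {"rows": [[[0,0,0],[0,0,0]],[[0,0,0],[0,0,0]],[[0,0,0],[0,0,0]]]}}

```text
clock: 18.55
position: [622.9, 144.6, 204.6]
ee_rot: [0.049, 0.999, -0.0, -0.0]
contact_force: [-0.1, 0.4, -0.6]
gripper_width: 20.0
grasp_force: 60.0
```

```bash
python3 - <<'E'
from h import *
s,P,M=tool(); im,w=cloud('wrist'); cv2.imwrite('pics/w8.png',im); np.save('w8.npy',w); np.save('w8p.npy',np.r_[P,M.ravel()])
print(P,s['ee_rot'],s['gripper_width'],s['grasp_force'],s['contact_force'],s['clock'],np.degrees(np.arctan2(M[1,0],M[0,0])))
E
```

```text
[622.90835223 144.60513753 204.58487324] [ 4.89194696e-02  9.98802685e-01 -8.13317184e-05 -2.72722242e-04] 20.01034441157257 59.99833881855011 [-0.07057119  0.35600904 -0.60056238] 18.55 174.39200029125098
```

View pics/w8.png

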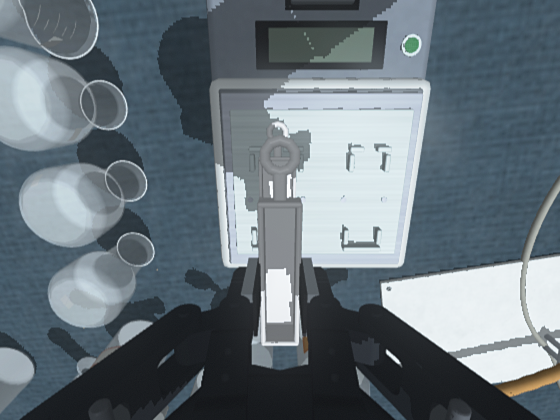

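The held narrow boat is at (281,270) with its ring towards the panel at (281,155). The narrow nest is clear, at columns 342–390 and rows 143–250.

```bash
python3 - <<'E'
from h import *
w=np.load('w8.npy'); a=np.load('w8p.npy'); P=a[:3]; M=a[3:].reshape(3,3); z=w[...,2]; t=(w-P)@M
reg=np.zeros(z.shape,bool); reg[135:258,328:400]=1
print('plate',np.median(z[reg&(z>66)&(z<76)]))
k=reg&(z>76)&(z<95); q=t[k]; print(len(q),cv2.minAreaRect(q[:,:2].astype(np.float32)),np.percentile(q,[1,99],axis=0).round(1))
print('world',(P+M@np.r_[cv2.minAreaRect(q[:,:2].astype(np.float32))[0],0]))
b=t[(abs(t[...,1])<13)&(abs(t[...,0])<43)&(z>190)&(z<222)]; print('boat',np.percentile(b,[.5,50,99.5],axis=0).round(1))
n=b[(b[:,0]>10)]; print('front half y',np.percentile(n[:,1],[1,99]).round(1),'z',np.percentile(n[:,2],[1,5,50,99]).round(1))
f=t[(abs(t[...,1])<14)&(t[...,0]>30)&(t[...,0]<90)&(abs(t[...,2])<13)]; h,e=np.histogram(f[:,0],12); print(h,e.round(0))
for lo,hi in ((15,24),(24,33),(33,41)):
    g=n[(n[:,0]>lo)&(n[:,0]<hi)&(n[:,2]<-5)]; print(lo,len(g),np.median(g[:,2]),np.percentile(g[:,1],[1,99]))
print('x max',np.percentile(f[:,0],99.5))
E
```

```text
plate 71.46182974398437
790 ((4.024505615234375, 83.0492172241211), (103.23017883300781, 38.46611022949219), 0.043267883360385895) [[-47.1  64.2 121.6]
 [ 55.6 101.7 128.4]]
world [627.01882434 227.65014317 204.57132484]
boat [[-40.4 -11.7 -16.3]
 [  3.2   0.2   2.2]
 [ 42.9  11.8   4.3]]
front half y [-12.   11.9] z [-15.5 -10.8   2.1   4.2]
[295 271 115 459 101 101 109 209 199 157 228 209] [30. 34. 37. 41. 45. 48. 52. 56. 59. 63. 67. 70. 74.]
15 219 -9.646261844439971 [-10.57075486  11.42485088]
24 205 -9.70094430268518 [-10.27894676  11.14071795]
33 223 -9.600576749668729 [-10.51708133  11.39136946]
x max 73.52026265434344
```

Call:
{"api": "arm_command", "payload": {"rows": [[[0.014,0.1,0],[0,0,0]],[[0.014,0.23,0.04],[0,0,0]],[[0.014,0.31,0.12],[0,0,0]],[[0.014,0.33,0.24],[0,0,0]],[[0.014,0.33,0.32],[0,0,0]]]}}

```text
clock: 19.1
position: [626.8, 228.1, 122.7]
ee_rot: [0.048, 0.999, -0.0, -0.001]
contact_force: [-1.0, -0.2, -0.5]
gripper_width: 20.1
grasp_force: 60.0
```

Call:
{"api": "arm_command", "payload": {"rows": [[[0,0,0.02],[0,0,0]],[[0,0,0.03],[0,0,0]],[[0,0,0.04],[0,0,0]],[[0,0,0.04],[0,0,0]],[[0,0,0.04],[0,0,0]]]}}

```text
clock: 19.6
position: [628.2, 227.2, 116.1]
ee_rot: [0.049, 0.999, 0.001, 0.001]
contact_force: [0.5, 0.7, -0.5]
gripper_width: 20.2
grasp_force: 60.0
```

```bash
python3 - <<'E'
from h import *
s,P,M=tool(); im,w=cloud('wrist'); cv2.imwrite('pics/w9.png',im); z=w[...,2]; t=(w-P)@M
print(P,s['ee_rot'],s['gripper_width'],s['contact_force'],s['clock'],np.degrees(np.arctan2(M[1,0],M[0,0])))
for c in ((628.45,227.25),(627.02,227.65)): print(((np.array([*c,P[2]])-P)@M).round(1))
k=(z>76)&(z<86.5)&(abs(t[...,0])<60)&(abs(t[...,1])<26); q=t[k]; print(k.sum(),cv2.minAreaRect(q[:,:2].astype(np.float32)),np.percentile(q,[1,99],axis=0).round(1))
f=q[q[:,0]>25]; print('front guides',np.percentile(f,[1,99],axis=0).round(1))
b=t[(abs(t[...,1])<14)&(abs(t[...,0])<80)&(t[...,2]<-6)&(t[...,2]>-13)]; g=b[(b[:,0]>15)&(b[:,0]<41)]; print('boat y',np.percentile(g[:,1],[1,99]).round(1), np.median(g[:,2]))
E
```

```text
[628.22276896 227.18278164 116.13388055] [4.92988878e-02 9.98783540e-01 5.45506986e-04 8.73439114e-04] 20.212476595390918 [ 0.47349884  0.73908081 -0.53833619] 19.6 174.348412825235
[-0.2  0.1  0. ]
[ 1.2  0.3 -0. ]
658 ((41.92967987060547, 0.4332752227783203), (37.91722869873047, 22.647735595703125), 89.8129653930664) [[ 30.9 -18.4  34.9]
 [ 53.   19.2  39.8]]
front guides [[ 30.9 -18.4  34.9]
 [ 53.   19.2  39.8]]
boat y [-10.6  11.4] -9.596027091910335
```

View pics/w9.png

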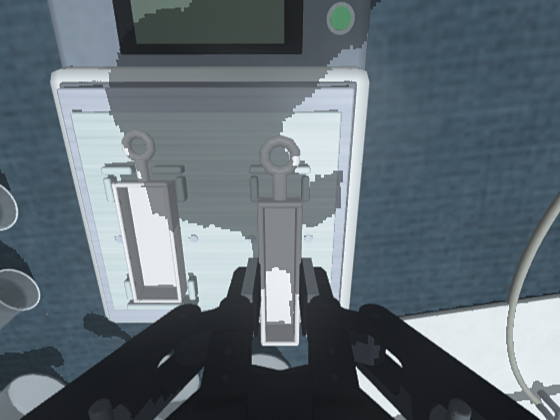

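The wide boat sits in its nest at (150,240) with the ring in the gap. The narrow boat at (280,270) is aligned over its nest to within 0.5 mm. Last, I lower it slowly to the hover.

Call:
{"api": "arm_command", "payload": {"rows": [[[0.003,0,0.025],[0,0,0]],[[0.003,0,0.05],[0,0,0]],[[0.003,0,0.075],[0,0,0]],[[0.003,0,0.092],[0,0,0]],[[0.003,0,0.1],[0,0,0]]]}}

```text
clock: 20.15
position: [626.6, 227.0, 88.8]
ee_rot: [0.049, 0.999, -0.0, -0.001]
contact_force: [-0.4, -1.0, -1.1]
gripper_width: 19.8
grasp_force: 60.0
```

Call:
{"api": "arm_command", "payload": {"rows": [[[0,0,0],[0,0,0]],[[0,0,0],[0,0,0]],[[0,0,0],[0,0,0]],[[0,0,0],[0,0,0]],[[0,0,0],[0,0,0]]]}}

```text
clock: 20.65
position: [627.0, 227.2, 90.1]
ee_rot: [0.049, 0.999, 0.0, 0.0]
contact_force: [-0.2, -0.3, -0.1]
gripper_width: 20.3
grasp_force: 60.0
```

Call:
{"api": "arm_command", "payload": {"rows": [[[0,0,0.002],[0,0,0]],[[0,0,0.005],[0,0,0]],[[0,0,0.005],[0,0,0]],[[0,0,0.005],[0,0,0]],[[0,0,0.005],[0,0,0]]]}}

```text
clock: 21.15
position: [627.0, 227.1, 88.6]
ee_rot: [0.049, 0.999, -0.0, -0.0]
contact_force: [1.1, 0.5, -0.8]
gripper_width: 20.0
grasp_force: 60.0
```

```bash
python3 - <<'E'
from h import *
s,P,M=tool(); im,w=cloud('wrist'); z=w[...,2]; t=(w-P)@M
print(P,s['contact_force'],s['joint_vel'].round(3),s['clock'])
g=(abs(t[...,1])<14)&(t[...,0]>15)&(t[...,0]<41)&(t[...,2]<-6)&(t[...,2]>-13); print('rim z',np.median(z[g]),'seat',np.median(z[(abs(t[...,1])>16)&(abs(t[...,1])<24)&(abs(t[...,0]-20)<8)&(z<76)&(z>66)]))
for lo in (5,18,30): 
    q=g&(t[...,0]>lo)&(t[...,0]<lo+11); print(lo,np.median(z[q]),[np.median(z[q&(t[...,1]*s_>7)]) for s_ in (1,-1)])
d=(w-np.array([619.8,141.8,0])); k=(np.hypot(d[...,0],d[...,1])<40)&(z>84)&(z<95); print('wide rim',np.median(z[k]))
k=(z>76)&(z<87)&(t[...,0]>44)&(t[...,0]<60)&(abs(t[...,1])<24); print('front guides',np.percentile(t[k],[1,99],axis=0).round(1))
E
```

```text
[626.9517987  227.14796456  88.63756226] [ 1.13231823  0.45179675 -0.76475264] [ 0.001 -0.001 -0.    -0.     0.001  0.002] 21.15
rim z 98.26964756352035 seat 71.54808828643611
5 98.27670564558238 [np.float64(98.28471387026421), np.float64(98.2126014231519)]
18 98.2417413386263 [np.float64(98.22036130069853), np.float64(98.26940505738109)]
30 98.28211134633369 [np.float64(98.292030373823), np.float64(98.36910755460596)]
wide rim 86.73370869396308
front guides [[ 44.2 -17.8   7.2]
 [ 51.7  19.1  12.3]]
```

```bash
python3 -c "
from bench import arm
print(arm.job_done())"
```

```text
the job is handed in; nothing more can be done
None
```

The job is handed in: the wide boat is released and seated level in its nest, the zero key was pressed fully down and released, and the narrow boat is held level about 11 mm above its nest, lined up with its handle towards the key panel, at 21 s of the 67 s allowed.

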